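# Lay out the bolt kit in its tray

## Task

Complete the bolt kit for the machine overhaul: put the two hexagon-head bolts, the socket-head cap screw and the stud with its nut that lie on the bare wood of the bench into the grey tray, each in the blue cradle insert made for it, lying fully home with its head (or nut) in the pocket. Leave the brass-coloured nut and everything else on the bench where it lies.

Things in the scene. Friction and masses are not known exactly. Their poses are not given: they have to be found in the camera images.
- hexbolt_a_grip (a point): Small silver hexagon-head bolt, 64 mm long, shank 12 mm, head 22 mm wide, 9 mm thick, 63 g, lying on its side. Point: on the shank axis where it is gripped, 8 mm above the bench; head underside 26 mm along +y, tip 29 mm along -y. +y level, points tip to head; the shank slopes 4 deg down -y. Centre of mass 8 mm along +y.
- hexbolt_b_grip (a point): Large black hexagon-head bolt, 83 mm long, shank 18 mm, head 34 mm wide, 14 mm thick, 190 g, lying on its side. Point: on the shank axis where it is gripped, 12 mm above the bench; head underside 33 mm along +y, tip 37 mm along -y. +y level, points tip to head; the shank slopes 4 deg down -y. Centre of mass 13 mm along +y.
- cap_screw_grip (a point): Black socket-head cap screw, 92 mm long, shank 27 mm, round head 41 mm wide, 32 mm long, 0.62 kg, lying on its side. Point: on the shank axis where it is gripped, 17 mm above the bench; head underside 27 mm along +y, tip 33 mm along -y. +y level, points tip to head; the shank slopes 6 deg down -y. Centre of mass 22 mm along +y.
- stud_nut_grip (a point): Black headless stud, 88 mm long, 22 mm thick, with an off-centre silver nut 38 mm wide, 21 mm long; 0.33 kg, lying on its side. Point: on the shank axis where it is gripped, 14 mm above the bench; nut face 17 mm along -y, free end 30 mm along +y. +y level, points nut to long free end; the shank slopes 6 deg down +y. Centre of mass 19 mm along -y.
- insert_hexbolt_a_seat (a point): Blue cradle insert, in the grey tray, for the small silver bolt: lowest, smallest, 30 x 17 mm head pocket at one end. Point: where its bolt's grip point lies when seated, on the axis, 24 mm above the bench, mid finger gap (32 mm long, floor 8 mm above the bench). +y points to the head pocket, z up. Play 2.5 mm each side, 4 mm lengthwise; lips flare 5 mm more, end 5 mm above the point.
- insert_hexbolt_b_seat (a point): Blue cradle insert, in the grey tray, for the large black bolt: 41 x 22 mm head pocket at one end. Point: where its bolt's grip point lies when seated, on the axis, 29 mm above the bench, mid finger gap (44 mm long, floor 8 mm above the bench). +y points to the head pocket, z up. Play 2.5 mm each side, 4 mm lengthwise; lips flare 5 mm more, end 5 mm above the point.
- insert_cap_screw_seat (a point): Blue cradle insert, in the grey tray, for the cap screw: tallest, 48 x 40 mm head pocket at one end. Point: where its bolt's grip point lies when seated, on the axis, 34 mm above the bench, mid finger gap (34 mm long, floor 8 mm above the bench). +y points to the head pocket, z up. Play 2.5 mm each side, 4 mm lengthwise; lips flare 5 mm more, end 5 mm above the point.
- insert_stud_nut_seat (a point): Blue cradle insert, in the grey tray, for the stud: rod rest at each end, 45 x 26 mm nut pocket between. Point: where its bolt's grip point lies when seated, on the axis, 30 mm above the bench, mid finger gap (31 mm long, floor 8 mm above the bench). +y points to the rod rest far from the nut, z up. Play 2.5 mm each side, 4 mm lengthwise; lips flare 5 mm more, end 5 mm above the point.
- brass_nut: Brass-coloured hexagon nut, 26 x 30 mm, 13 mm high, lying flat, not part of the kit. Origin at the centre of its underside.

How it is judged:
By the outcome, as a careful person would: the job done as asked, in the order asked, and still so for the second after the job is handed in, with the robot touching nothing.
It also fails if it takes over 115 s, if anything falls off the work surface, if the arm or the gripper's body presses on something with over 40 N, if the wrist force passes 120 N, or if a joint passes its speed limit or range.

## Robot

A 7-joint arm with a two-finger parallel gripper is mounted at the origin on a cart in front of the work surface, level with it; the furniture and walls round the work are solid. World frame = base frame: x ahead of the robot, y to its left, z up, the work surface at z = 0. Lengths are in m, angles in rad, forces in N, time in s.
With the tool pointing down it reaches from about 0.425 to 0.95 m from the base axis. Payload 4.7 kg.
Tool frame: the origin (TCP) lies between the finger pads; the fingertips stand 11 mm ahead of it and the grasp point (between the pads) lies 8 mm behind it; z points along the fingers, y is the line along which they close (so a half turn about z gives the same grasp; the last joint's range is limited). The gripper opens to 85 mm and grips with 20 to 120 N. Pads are 22 mm wide; open, the fingers measure 114 mm over their backs; the gripper's body (76 mm by 85 mm) begins 54 mm behind the grasp point. The pads swing forward as they close: fully open they stand 13 mm farther back than shut.
Start: joints at [-1.153, 0.469, -0.049, 1.532, 0.024, 1.141, -0.082], TCP at [0.292, 0.609, 0.242] pointing down, gripper open.
Joint ranges: [-2.59, 2.59], [-0.33, 1.99], [-1.39, 1.29], [0.1, 2.45], [-1.04, 4.18], [0.21, 1.99], [-2.66, 2.66]. Speed limits (rad/s): [2.57, 2.57, 3.14, 3.14, 3.14, 3.14, 3.14].

## Interface

Orientations are given as a 3x3 rotation matrix whose columns are the frame's x, y, z axes.
In Python, from workcell import bot gives the robot as it stands.
- The arm moves only by the tool step_arm, never from a script. Its argument "moves" is a list that holds one entry, the list of rows, each a list of 7 numbers: the shift along the tool's x, y, z in units of 30 mm (1.0 is 30 mm), then the turn, a rotation vector about the tool's x, y, z in units of 5 degrees (1.0 is 5 degrees), then the closure, from 0 (fully open) to 1 (shut). In form: [[[dx, dy, dz, wx, wy, wz, gripper], ...]]. A call has 1 to 5 rows; each row is the pose to reach, as a shift and turn from the pose commanded when the call began, along the tool's axes at that moment; what a row does not reach only later rows make up. A row lasts 1/12 s, in which the tool goes at most 41.7 mm and 7.16 degrees, less where a joint would pass 70% of its speed; a pose out of reach is approached as far as the arm can. A call with a gripper value outside its range is refused whole. The fingers move at their own pace and stop on an object; the grip force is fixed at half the most. Time passes only in rows, so rows that repeat a pose let the fingers close. It gives the time, the measured TCP pose, the force, the opening and the grip force at its end, in the units of the state.
- bot.get_state(): the state, without advancing time (a new reading comes with each control period).
- bot.camera(name): name is "scene" or "top"; returns the picture (420x560x3 uint8, blue, green, red); there is no depth.
- bot.get_calibration(name): a dict with "fx", "fy", "cx", "cy" (pixels), "distortion" ([k1, k2, p1, p2, k3] as OpenCV has them; the pictures are not rectified), "R" (3x3) and "t" (3): a world point X has camera coordinates R X + t. Camera axes: x right, y down, z forward; pixel columns grow to the right and rows downward; lengths in m; the calibration is good to about 2 mm. A picture is of the moment at which its call begins. get_calibration takes no time and is no camera call.
- bot.job_done(): hands the job in; it is judged then, once.
The state is a dict: "time_s": time; "joint_positions": joint angles; "joint_vel": joint speeds; "effort": joint torques, N m; "position": TCP position; "ee_rot": TCP orientation; "contact_force": force on the tool from outside, world axes, zero at the start; "moment": the same for the moment, N m; "finger_gap": opening from 0.0 (shut) to 1.0 (fully open); "grasp_force": force on a finger pad.
Only numpy, scipy, OpenCV 4.12 (cv2) and the standard library are available. Lean on these libraries where they do the work, as an engineer would, in place of code of your own. Each camera call takes 0.05 s, during which the arm holds its last target. There are 200 camera calls.

## Working session

There is one attempt and no reset: what is moved stays moved. The work goes in short steps, Python scripts to look and compute and a tool call to move; the robot and the scene stay as the last step left them, time stands still between calls to the robot, and variables do not carry over. Pictures are saved under pics/ and viewed, at most 14 in all, crops included, and the job is handed in when it is done.

Besides the shell and the picture viewer there is one more tool, called by a JSON object that holds its "api" and its "payload". step_arm: Moves the arm, as the interface text tells. Its arguments: {"type":"object","properties":{"moves":{"type":"array","items":{"type":"array","items":{"type":"array","items":{"type":"number"}}}}},"required":["moves"]}

```bash
mkdir -p pics; ls
python3 - <<'E'
from workcell import bot
import cv2
for n in("top","scene"):
    cv2.imwrite(f"pics/{n}0.png",bot.camera(n))
    c=bot.get_calibration(n);print(n,c)
s=bot.get_state();print(s['time_s'],s['position'],s['ee_rot'],s['contact_force'])
E
```

```text
pics
top {'fx': 477.70433805571554, 'fy': 477.70433805571554, 'cx': 281.4307612434309, 'cy': 208.75785926036625, 'distortion': array([-0.01590258,  0.        ,  0.        ,  0.        ,  0.        ]), 'R': array([[ 0.01738726, -0.99972877, -0.01549406],
       [-0.98194451, -0.01415438, -0.18863888],
       [ 0.1883684 ,  0.01849422, -0.98192429]]), 't': array([-0.02378726,  0.54697103,  1.18255736])}
scene {'fx': 458.9250913882668, 'fy': 458.9250913882668, 'cx': 276.33854439528324, 'cy': 212.6203666089096, 'distortion': array([-0.05793922,  0.        ,  0.        ,  0.        ,  0.        ]), 'R': array([[-0.51059372, -0.8595635 ,  0.02108674],
       [-0.51578891,  0.28658027, -0.80736209],
       [ 0.68793594, -0.42311032, -0.58967941]]), 't': array([0.22233184, 0.32802748, 0.77147094])}
0.1 [0.29143287 0.60827619 0.24134593] [[-9.01831107e-01  4.32088159e-01 -6.90635352e-04]
 [ 4.32088699e-01  9.01829550e-01 -1.67890312e-03]
 [-1.02598791e-04 -1.81250279e-03 -9.99998352e-01]] [-1.34363515 -0.19946299  0.46131173]
```

View pics/top0.png

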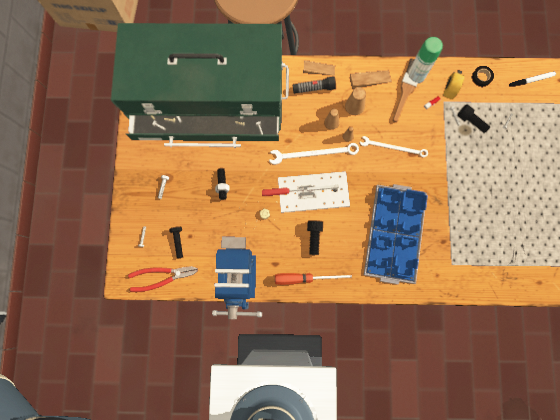

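View pics/scene0.png

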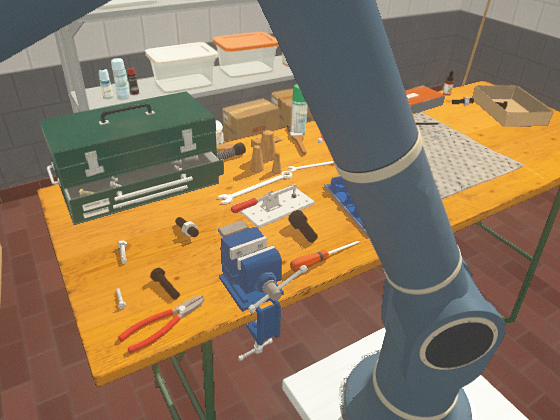

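The top view shows the black bolt at about (177,242), the stud at (222,184), the cap screw at (315,238) and the tray at (397,235). There are two silver bolt candidates, at (163,187) and (142,237). I'll zoom in.

Run:
```python
import cv2
i=cv2.imread("pics/top0.png")
cv2.imwrite("pics/c1.png",cv2.resize(i[160:270,120:250],None,fx=6,fy=5.4,interpolation=cv2.INTER_CUBIC)[:600])
cv2.imwrite("pics/c2.png",cv2.resize(i[180:290,290:435],None,fx=5.4,fy=5.4,interpolation=cv2.INTER_CUBIC))
```

```text
(no output)
```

View pics/c1.png

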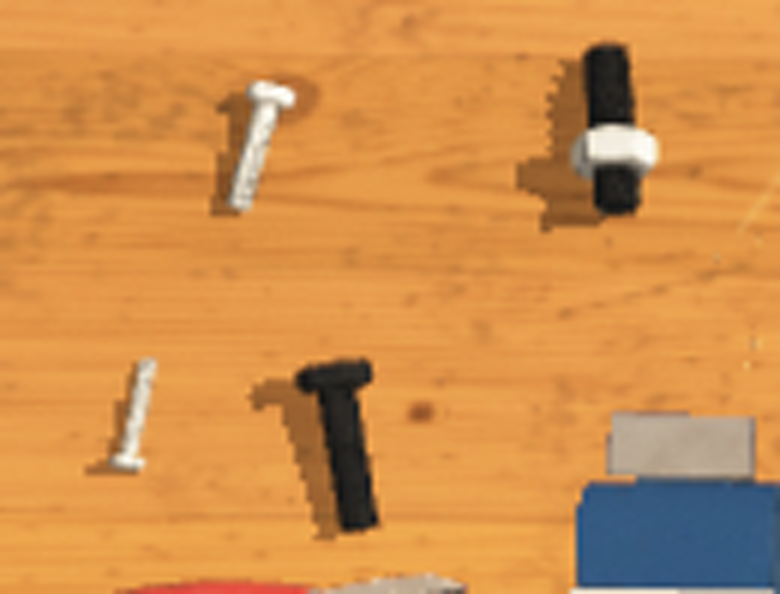

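View pics/c2.png

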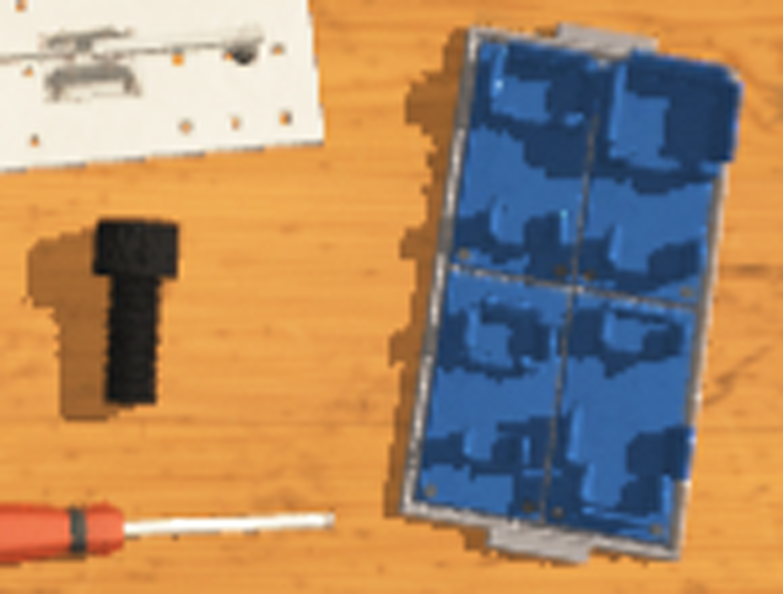

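Sizes at about 0.37 px/mm: the bolt at (163,187) is about 24 px, so 64 mm, which makes it hexbolt_a. The one at (142,237) is about 54 mm, a decoy. In crop c2 the tallest insert, upper right at (675,110), leans out past the tray edge. Next I'll measure.

```bash
cat > h.py <<'E'
import numpy as np, cv2
from workcell import bot
def ray(n,px):
    c=bot.get_calibration(n);K=np.array([[c['fx'],0,c['cx']],[0,c['fy'],c['cy']],[0,0,1]])
    u=cv2.undistortPoints(np.array(px,float).reshape(-1,1,2),K,c['distortion']).reshape(-1,2)
    d=np.c_[u,np.ones(len(u))]@c['R'];return -c['R'].T@c['t'],d
def onz(n,px,z):
    o,d=ray(n,px);return o+d*((np.array(z)-o[2])/d[:,2])[:,None]
def proj(n,X):
    c=bot.get_calibration(n);K=np.array([[c['fx'],0,c['cx']],[0,c['fy'],c['cy']],[0,0,1]])
    return cv2.projectPoints(np.array(X,float).reshape(-1,1,3),cv2.Rodrigues(c['R'])[0],c['t'],K,c['distortion'])[0].reshape(-1,2)
def blob(img,box,kind):
    x0,y0,x1,y1=box;h=cv2.cvtColor(img[y0:y1,x0:x1],cv2.COLOR_BGR2HSV).astype(int)
    m={'black':h[...,2]<75,'silver':(h[...,1]<90)&(h[...,2]>110),'both':(h[...,2]<75)|((h[...,1]<90)&(h[...,2]>90))}[kind]
    n,l,st,_=cv2.connectedComponentsWithStats(m.astype(np.uint8));k=1+st[1:,4].argmax()
    ys,xs=np.nonzero(l==k);return np.c_[xs+x0,ys+y0].astype(float)
def axis(n,px,z):
    P=onz(n,px,z)[:,:2];c=P.mean(0);_,_,v=np.linalg.svd(P-c);a=v[0]*np.sign(v[0][0]);b=np.array([-a[1],a[0]])
    s=(P-c)@a;w=(P-c)@b
    return c,a,s,w
E
python3 - <<'E'
from h import *
i=cv2.imread("pics/top0.png")
for nm,box,k,z in(("a",(150,165,180,210),'silver',.009),("b",(160,218,195,265),'black',.013),("cap",(298,212,335,265),'black',.018),("stud",(205,160,240,207),'both',.016)):
    px=blob(i,box,k);c,a,s,w=axis("top",px,z)
    print(nm,len(px),c.round(4),"yaw",np.degrees(np.arctan2(a[1],a[0])).round(2),"len",s.min().round(4),s.max().round(4))
    for lo in np.arange(s.min(),s.max(),.006):
        q=w[(s>=lo)&(s<lo+.006)]
        if len(q): print("  %.3f: %.4f %.4f"%(lo,q.min(),q.max()),end='')
    print()
for nm,p in dict(TL=(470,28),BL=(403,513),BR=(678,557),TRi=(740,70)).items():
    q=np.array(p)/5.4+[290,180];print(nm,q,onz("top",[q],.03).round(4))
t=onz("top",[[265,214]],.013);print("brass",t)
E
```

```text
a 107 [0.6162 0.3097] yaw -10.36 len -0.0366 0.0289
  -0.037: -0.0047 0.0047  -0.031: -0.0033 0.0034  -0.025: -0.0046 0.0047  -0.019: -0.0046 0.0054  -0.013: -0.0039 0.0048  -0.007: -0.0046 0.0035  -0.001: -0.0039 0.0048  0.005: -0.0052 0.0042  0.011: -0.0059 0.0055  0.017: -0.0106 0.0096  0.023: -0.0092 0.0103
b 201 [0.4644 0.2605] yaw 11.9 len -0.0438 0.037
  -0.044: -0.0076 0.0062  -0.038: -0.0058 0.0076  -0.032: -0.0069 0.0072  -0.026: -0.0077 0.0061  -0.020: -0.0059 0.0075  -0.014: -0.0067 0.0071  -0.008: -0.0071 0.0063  -0.002: -0.0061 0.0081  0.004: -0.0069 0.0069  0.010: -0.0077 0.0062  0.016: -0.0059 0.0076  0.022: -0.0150 0.0120  0.028: -0.0158 0.0143  0.034: -0.0135 0.0135
cap 348 [ 0.4841 -0.1017] yaw -2.08 len -0.0496 0.0382
  -0.050: -0.0118 0.0092  -0.044: -0.0091 0.0094  -0.038: -0.0114 0.0096  -0.032: -0.0111 0.0099  -0.026: -0.0109 0.0102  -0.020: -0.0106 0.0104  -0.014: -0.0104 0.0107  -0.008: -0.0102 0.0108  -0.002: -0.0100 0.0112  0.004: -0.0122 0.0088  0.010: -0.0173 0.0196  0.016: -0.0172 0.0197  0.022: -0.0196 0.0175  0.028: -0.0193 0.0177  0.034: -0.0191 0.0179
stud 258 [0.6186 0.148 ] yaw 6.15 len -0.0404 0.0438
  -0.040: -0.0069 0.0066  -0.034: -0.0073 0.0091  -0.028: -0.0077 0.0086  -0.022: -0.0163 0.0161  -0.016: -0.0193 0.0184  -0.010: -0.0195 0.0182  -0.004: -0.0172 0.0152  0.002: -0.0095 0.0095  0.008: -0.0074 0.0091  0.014: -0.0078 0.0086  0.020: -0.0083 0.0082  0.026: -0.0087 0.0079  0.032: -0.0091 0.0075  0.038: -0.0067 0.0098  0.044: 0.0068 0.0068
TL [377.03703704 185.18518519] [[ 0.6187 -0.2669  0.03  ]]
BL [364.62962963 275.        ] [[ 0.3821 -0.2305  0.03  ]]
BR [415.55555556 283.14814815] [[ 0.3635 -0.3597  0.03  ]]
TRi [427.03703704 192.96296296] [[ 0.5994 -0.3982  0.03  ]]
brass [[0.539895   0.02915925 0.013     ]]
```

```bash
cat >> h.py <<'E'
TO=np.array([.3821,-.2305]);TA=np.array([.2366,-.0364]);TA=TA/np.linalg.norm(TA);TB=np.array([TA[1],-TA[0]])
def tray2w(u,v,z): return np.r_[TO+u*TA+v*TB,z]   # u along tray (+x), v to the right (-y)
E
python3 - <<'E'
from h import *
i=cv2.imread("pics/top0.png");z=.03
# canvas: col = u (mm*3) from -8, row = v from -20
uu,vv=np.meshgrid((np.arange(780)/3-8)/1e3,(np.arange(520)/3-15)/1e3)
X=np.stack([TO[0]+uu*TA[0]+vv*TB[0],TO[1]+uu*TA[1]+vv*TB[1],np.full(uu.shape,z)],-1)
p=proj("top",X).reshape(520,780,2).astype(np.float32)
o=cv2.remap(i,p,None,cv2.INTER_CUBIC)
o=cv2.convertScaleAbs(o,alpha=1.5,beta=20)
for k in range(0,250,50):
    cv2.putText(o,str(k),((k+8)*3,12),0,.4,(255,255,255),1);cv2.line(o,((k+8)*3,14),((k+8)*3,24),(255,255,255),1)
for k in range(0,150,50):
    cv2.putText(o,str(k),(0,(k+15)*3),0,.4,(255,255,255),1)
cv2.imwrite("pics/t1.png",o)
print(-bot.get_calibration("top")["R"].T@bot.get_calibration("top")["t"])
E
```

```text
[ 0.31475235 -0.03790925  1.26399323]
```

View pics/t1.png

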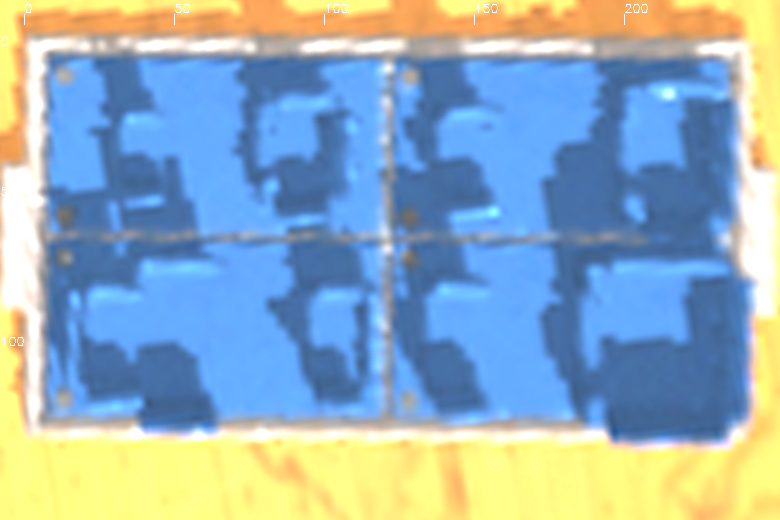

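The rectified tray picture shows the cells. Tray corner is at u=0, v=0, with a cross divider at u≈122 mm and a long divider at v≈65 mm. The cap-screw pocket, the biggest, is at lower right. I'll tell the other three apart from the scene view once the arm clears it. Now I go to hexbolt_a.

{"api": "step_arm", "payload": {"moves": [[[-0.92,-0.29,0,0,0,0,0.4],[-1.84,-0.58,0,0,0,0,0.4],[-2.77,-0.87,0,0,0,0,0.4],[-3.69,-1.16,0,0,0,0,0.4],[-4.61,-1.45,0,0,0,0,0.4]]]}}

```text
time_s: 0.52
position: [0.3982, 0.5085, 0.2418]
ee_rot: [[-0.902, 0.432, -0.001], [0.432, 0.902, -0.001], [0.0, -0.001, -1.0]]
contact_force: [1.3, 0.4, 0.1]
finger_gap: 0.6
grasp_force: 0.0
```

{"api": "step_arm", "payload": {"moves": [[[-0.92,-0.29,0,0,0,0,0.4],[-1.84,-0.58,0,0,0,0,0.4],[-2.77,-0.87,0,0,0,0,0.4],[-3.69,-1.16,0,0,0,0,0.4],[-4.61,-1.45,0,0,0,0,0.4]]]}}

```text
time_s: 0.93
position: [0.5041, 0.4095, 0.2418]
ee_rot: [[-0.902, 0.432, -0.001], [0.432, 0.902, -0.001], [0.0, -0.001, -1.0]]
contact_force: [0.5, 0.5, 0.0]
finger_gap: 0.601
grasp_force: 0.0
```

{"api": "step_arm", "payload": {"moves": [[[-0.92,-0.29,0.6,0,0,-0.6,0.4],[-1.84,-0.58,1.2,0,0,-1.2,0.4],[-2.77,-0.87,1.8,0,0,-1.8,0.4],[-3.69,-1.16,2.4,0,0,-2.4,0.4],[-4.61,-1.45,3.0,0,0,-3.05,0.4]]]}}

```text
time_s: 1.35
position: [0.61, 0.3106, 0.151]
ee_rot: [[-0.984, 0.177, -0.001], [0.177, 0.984, -0.0], [0.001, -0.0, -1.0]]
contact_force: [0.3, 0.0, 0.4]
finger_gap: 0.601
grasp_force: 0.0
```

{"api": "step_arm", "payload": {"moves": [[[0,0,0.6,0,0,0,0.4],[0,0,1.2,0,0,0,0.4],[0,0,1.8,0,0,0,0.4],[0,0,2.3,0,0,0,0.4],[0,0,2.3,0,0,0,0.4]]]}}

```text
time_s: 1.77
position: [0.6069, 0.3104, 0.079]
ee_rot: [[-0.984, 0.18, -0.007], [0.18, 0.984, -0.004], [0.006, -0.005, -1.0]]
contact_force: [-0.6, 0.0, -0.5]
finger_gap: 0.604
grasp_force: 0.0
```

Run:
```python
from h import *
i=bot.camera("top");s=bot.get_state()
print(s['time_s'],s['position'].round(4),s['ee_rot'].round(3).tolist(),s['joint_positions'].round(3))
```

```text
1.8167 [0.608  0.311  0.0811] [[-0.984, 0.18, -0.004], [0.18, 0.984, -0.002], [0.004, -0.003, -1.0]] [-0.528  0.64  -0.01   1.646  0.008  0.86   0.849]
```

{"api": "step_arm", "payload": {"moves": [[[0,0,0.8,0,0,0,0.4],[0,0,1.5,0,0,0,0.4],[0,0,2.1,0,0,0,0.4],[0,0,2.28,0,0,0,0.4],[0,0,2.28,0,0,0,0.4]]]}}

```text
time_s: 2.23
position: [0.6088, 0.3116, 0.0142]
ee_rot: [[-0.984, 0.179, -0.002], [0.179, 0.984, -0.001], [0.001, -0.001, -1.0]]
contact_force: [0.0, -0.3, -1.0]
finger_gap: 0.601
grasp_force: 0.0
```

{"api": "step_arm", "payload": {"moves": [[[0,0,0,0,0,0,0.4],[0,0,0,0,0,0,1],[0,0,0,0,0,0,1],[0,0,0,0,0,0,1],[0,0,0,0,0,0,1]]]}}

```text
time_s: 2.65
position: [0.6101, 0.3122, 0.0162]
ee_rot: [[-0.984, 0.18, 0.002], [0.18, 0.984, 0.001], [-0.001, 0.001, -1.0]]
contact_force: [-0.3, 0.2, 3.1]
finger_gap: 0.106
grasp_force: 58.6
```

{"api": "step_arm", "payload": {"moves": [[[0,0,0,0,0,0,1],[0,0,0,0,0,0,1],[0,0,0,0,0,0,1],[0,0,0,0,0,0,1],[0,0,0,0,0,0,1]]]}}

```text
time_s: 3.07
position: [0.6101, 0.3122, 0.0162]
ee_rot: [[-0.984, 0.18, 0.002], [0.18, 0.984, 0.001], [-0.001, 0.001, -1.0]]
contact_force: [-0.8, -0.3, 6.9]
finger_gap: 0.102
grasp_force: 58.8
```

{"api": "step_arm", "payload": {"moves": [[[0,0,-0.5,0,0,0,1],[0,0,-1.5,0,0,0,1],[0,0,-2.6,0,0,0,1],[0,0,-3.7,0,0,0,1],[0,0,-4.7,0,0,0,1]]]}}

```text
time_s: 3.48
position: [0.6093, 0.3118, 0.1585]
ee_rot: [[-0.984, 0.18, 0.001], [0.18, 0.984, 0.001], [-0.001, 0.001, -1.0]]
contact_force: [0.7, -0.1, 0.2]
finger_gap: 0.107
grasp_force: 58.7
```

{"api": "step_arm", "payload": {"moves": [[[0.1,-0.9,-0.6,0,0,0,1],[0.2,-2.0,-1.2,0,0,0,1],[0.3,-3.2,-1.6,0,0,0,1],[0.4,-4.5,-1.6,0,0,0,1],[0.6,-5.8,-1.6,0,0,0,1]]]}}

```text
time_s: 3.9
position: [0.5605, 0.1424, 0.2057]
ee_rot: [[-0.984, 0.179, 0.003], [0.179, 0.984, 0.001], [-0.003, 0.001, -1.0]]
contact_force: [0.2, -0.0, -1.1]
finger_gap: 0.107
grasp_force: 58.7
```

{"api": "step_arm", "payload": {"moves": [[[0.1,-1.25,0,0,0,0,1],[0.2,-2.5,0,0,0,0,1],[0.3,-3.7,0,0,0,0,1],[0.5,-4.9,0,0,0,0,1],[0.6,-6.1,0,0,0,0,1]]]}}

```text
time_s: 4.32
position: [0.5084, -0.0344, 0.2046]
ee_rot: [[-0.984, 0.18, 0.0], [0.18, 0.984, 0.0], [-0.0, 0.0, -1.0]]
contact_force: [0.5, -0.5, -1.1]
finger_gap: 0.105
grasp_force: 58.7
```

{"api": "step_arm", "payload": {"moves": [[[0.2,-1.2,0,0,0,0,1],[0.4,-2.4,0,0,0,0,1],[0.6,-3.6,0,0,0,0,1],[0.8,-4.8,0,0,0,0,1],[1.0,-6.0,0,0,0,0,1]]]}}

```text
time_s: 4.73
position: [0.4469, -0.206, 0.2046]
ee_rot: [[-0.984, 0.179, 0.001], [0.179, 0.984, 0.0], [-0.001, 0.0, -1.0]]
contact_force: [0.5, -0.5, -0.5]
finger_gap: 0.108
grasp_force: 58.7
```

{"api": "step_arm", "payload": {"moves": [[[0.2,-1.2,0,0,0,0,1],[0.4,-2.4,0,0,0,0,1],[0.6,-3.6,0,0,0,0,1],[0.8,-4.8,0,0,0,0,1],[1.0,-6.0,0,0,0,0,1]]]}}

```text
time_s: 5.15
position: [0.3851, -0.3776, 0.2046]
ee_rot: [[-0.984, 0.179, 0.001], [0.179, 0.984, 0.0], [-0.001, 0.0, -1.0]]
contact_force: [0.4, -0.1, -0.0]
finger_gap: 0.105
grasp_force: 58.7
```

{"api": "step_arm", "payload": {"moves": [[[0.2,-1.2,0,0,0,0,1],[0.4,-2.4,0,0,0,0,1],[0.6,-3.6,0,0,0,0,1],[0.8,-4.7,0,0,0,0,1],[0.8,-4.7,0,0,0,0,1]]]}}

```text
time_s: 5.57
position: [0.3319, -0.5175, 0.2048]
ee_rot: [[-0.982, 0.189, -0.002], [0.189, 0.982, -0.006], [0.001, -0.006, -1.0]]
contact_force: [-0.2, -0.3, 0.1]
finger_gap: 0.104
grasp_force: 58.8
```

Run:
```python
from h import *
i=bot.camera("top");cv2.imwrite("pics/top1.png",i);j=bot.camera("scene");cv2.imwrite("pics/scene1.png",j)
s=bot.get_state();print(s['time_s'],s['position'].round(4),s['joint_positions'].round(3),s['finger_gap'],s['contact_force'].round(2))
a=cv2.resize(i[150:300,340:480],None,fx=2.8,fy=2.8,interpolation=cv2.INTER_CUBIC)
cv2.imwrite("pics/v1.png",j)
```

```text
5.6667 [ 0.3359 -0.5116  0.2041] [ 0.669  0.41   0.336  1.749 -0.156  1.009  2.45 ] 0.10723829128094488 [ 0.52  0.89 -1.55]
```

View pics/scene1.png

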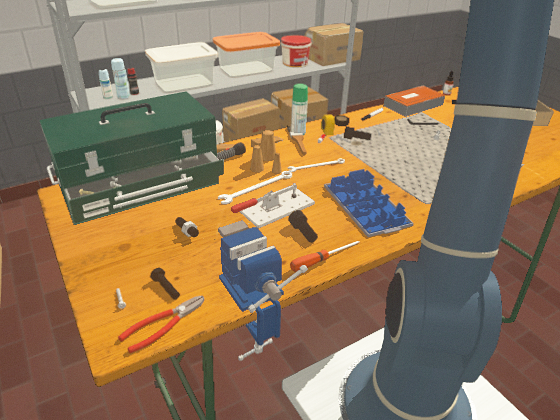

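The tray is now unobstructed in the scene view at (325–412, 168–237). I'll zoom there, and on the held bolt in the top view.

Run:
```python
import cv2,numpy as np
j=cv2.imread("pics/scene1.png");i=cv2.imread("pics/top1.png")
a=cv2.resize(j[165:241,320:416],None,fx=7.8,fy=7.8,interpolation=cv2.INTER_CUBIC)
cv2.imwrite("pics/v1.png",cv2.convertScaleAbs(a,alpha=1.5,beta=25))
```

```text
(no output)
```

View pics/v1.png

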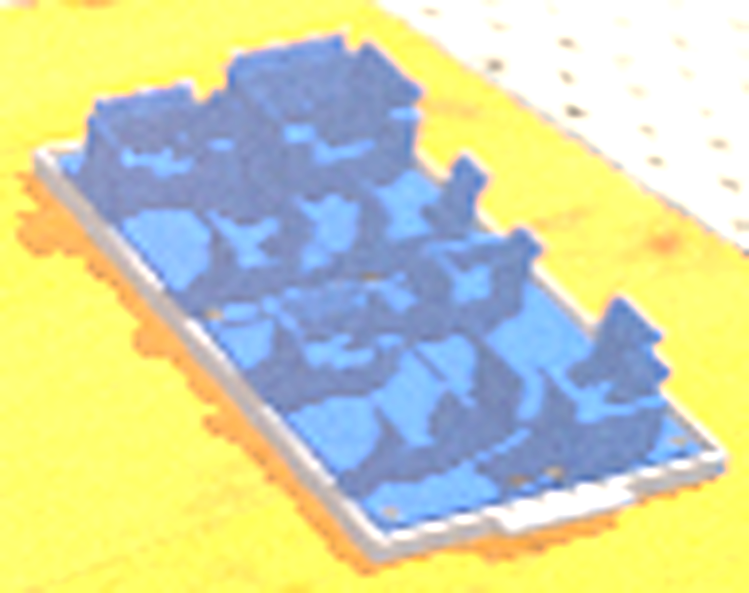

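The insert layout, from the pocket lengths, gaps and heights in t1 and this view:
- **Upper-left cell:** small bolt, head pocket towards +u.
- **Upper-right cell:** large bolt, pocket towards +u.
- **Lower-right cell:** cap screw, pocket towards +u.
- **Lower-left cell:** stud, low rod rest at u≈20–38, nut pocket at 39–65, gap, rest at 95–112. The nut goes towards −u.

The plate screws at t1 (65,75), (65,215), (410,75) and so on give the centrelines.

Run:
```python
from h import *
def t1w(c,r,z):
    X=tray2w((c/3-8)/1e3,(r/3-15)/1e3,.03);return onz("top",proj("top",X),z)[0]
C={}
for k,(c,r) in dict(UL=(65,145),UR=(410,145),LL=(65,328),LR=(410,328)).items():
    C[k]=t1w(c,r,.009)[:2]
A=(C['UR']-C['UL'])+(C['LR']-C['LL']);A/=np.linalg.norm(A)
print("tray yaw",np.degrees(np.arctan2(A[1],A[0])), "pitch",np.linalg.norm(C['UR']-C['UL']),np.linalg.norm(C['LL']-C['UL']))
B=np.array([A[1],-A[0]])
# seat: u-edge of gap from t1 (col,row at lip), lip z, half gap
for k,cell,col,row,z,h in(("a","UL",165,203,.029,.016),("b","UR",498,213,.034,.022),("cap","LR",490,285,.039,.017),("stud","LL",220,265,.035,.0155)):
    e=t1w(col,row,z)[:2];u=(e-C[cell])@A+h
    p=C[cell]+u*A;print(k,p.round(4),"u from screw",u.round(4),"edge lateral",((e-C[cell])@B).round(4))
```

```text
tray yaw -8.74616226255528 pitch 0.11695706097616271 0.06203809321344287
a [ 0.4389 -0.2766] u from screw 0.0476 edge lateral 0.0159
b [ 0.5536 -0.2943] u from screw 0.0467 edge lateral 0.0183
cap [ 0.5356 -0.3543] u from screw 0.038 edge lateral -0.0209
stud [ 0.4463 -0.3405] u from screw 0.0646 edge lateral -0.0267
```

{"api": "step_arm", "payload": {"moves": [[[-0.25,1.1,0,0,0,0,1],[-0.5,2.2,0,0,0,0,1],[-0.75,3.3,0,0,0,0,1],[-1.0,4.4,0,0,0,0,1],[-1.25,5.5,0,0,0,0,1]]]}}

```text
time_s: 6.08
position: [0.4047, -0.3514, 0.2042]
ee_rot: [[-0.984, 0.177, 0.001], [0.177, 0.984, 0.001], [-0.0, 0.001, -1.0]]
contact_force: [1.2, 0.1, -1.2]
finger_gap: 0.109
grasp_force: 58.9
```

{"api": "step_arm", "payload": {"moves": [[[-0.25,1.0,0.8,0,0,-0.1,1],[-0.5,2.0,1.6,0,0,-0.2,1],[-0.71,2.8,2.4,0,0,-0.3,1],[-0.71,2.8,3.0,0,0,-0.3,1],[-0.71,2.8,3.0,0,0,-0.3,1]]]}}

```text
time_s: 6.5
position: [0.4388, -0.271, 0.111]
ee_rot: [[-0.989, 0.147, -0.006], [0.147, 0.989, 0.005], [0.007, 0.004, -1.0]]
contact_force: [0.4, -0.2, -0.8]
finger_gap: 0.105
grasp_force: 58.8
```

```bash
cat >> h.py <<'E'
def go(x,y,z,yaw):  # yaw: world angle of tool -x axis, deg
    s=bot.get_state();p=s['position'];R=s['ee_rot'];d=R.T@(np.array([x,y,z])-p)/.03
    cur=np.degrees(np.arctan2(-R[1,0],-R[0,0]))
    print("t %.2f"%s['time_s'],p.round(4),"R20,R21",R[2,:2].round(3),"yaw %.2f"%cur,"gap %.3f"%s['finger_gap'],"F",s['contact_force'].round(1),"\n d",d.round(2),"wz %.2f"%(-(yaw-cur)/5))
E
python3 -c "
from h import *
bot.camera('top');go(.4389,-.2766,.034,-8.75)"
```

```text
t 6.55 [ 0.4392 -0.2735  0.1129] R20,R21 [0.004 0.002] yaw -8.63 gap 0.107 F [-1.  -0.7 -0.3] 
 d [-0.02 -0.11  2.63] wz 0.02
```

{"api": "step_arm", "payload": {"moves": [[[0,0,0.7,0,0,0,1],[0,0,1.4,0,0,0,1],[0,0,2.0,0,0,0,1],[0,0,2.0,0,0,0,1],[0,0,2.0,0,0,0,1]]]}}

```text
time_s: 6.97
position: [0.4398, -0.2769, 0.0548]
ee_rot: [[-0.988, 0.155, 0.0], [0.155, 0.988, -0.0], [-0.0, -0.0, -1.0]]
contact_force: [0.4, -0.4, -0.7]
finger_gap: 0.107
grasp_force: 58.8
```

```bash
python3 -c "
from h import *
bot.camera('top');go(.4389,-.2766,.034,-8.75)"
```

```text
t 7.02 [ 0.4404 -0.2772  0.0554] R20,R21 [-0.002 -0.001] yaw -8.90 gap 0.106 F [ 0.5 -0.  -0.5] 
 d [0.06 0.01 0.71] wz -0.03
```

{"api": "step_arm", "payload": {"moves": [[[0.04,0,0.3,0,0,0,1],[0.04,0,0.5,0,0,0,1],[0.04,0,0.7,0,0,0,1],[0.04,0,0.7,0,0,0,1],[0.04,0,0.7,0,0,0,1]]]}}

```text
time_s: 7.43
position: [0.4391, -0.2763, 0.0332]
ee_rot: [[-0.988, 0.154, 0.001], [0.154, 0.988, -0.0], [-0.001, -0.0, -1.0]]
contact_force: [-0.3, 0.6, 4.6]
finger_gap: 0.107
grasp_force: 59.4
```

{"api": "step_arm", "payload": {"moves": [[[0,0,0,0,0,0,0.75],[0,0,0,0,0,0,0.75],[0,0,0,0,0,0,0.75],[0,0,-0.5,0,0,0,0.75],[0,0,-1.3,0,0,0,0.75]]]}}

```text
time_s: 7.85
position: [0.4368, -0.275, 0.0702]
ee_rot: [[-0.988, 0.154, -0.005], [0.154, 0.988, 0.003], [0.006, 0.002, -1.0]]
contact_force: [-0.4, -0.2, 0.6]
finger_gap: 0.251
grasp_force: 0.0
```

{"api": "step_arm", "payload": {"moves": [[[0,0,-1,0,0,0,0.6],[0,0,-2,0,0,0,0.5],[0,0,-3,0,0,0,0.4],[0,0,-4,0,0,0,0.4],[0,0.5,-5,0,0,0,0.4]]]}}

```text
time_s: 8.27
position: [0.4398, -0.2637, 0.2234]
ee_rot: [[-0.987, 0.158, -0.0], [0.158, 0.987, -0.002], [-0.0, -0.002, -1.0]]
contact_force: [0.1, -1.0, 0.3]
finger_gap: 0.599
grasp_force: 0.0
```

{"api": "step_arm", "payload": {"moves": [[[0,1,0,0,0,0,0.4],[0,2.2,0,0,0,0,0.4],[0,3.4,0,0,0,0,0.4],[0,4.6,0,0,0,0,0.4],[0,5.8,0,0,0,0,0.4]]]}}

```text
time_s: 8.68
position: [0.4674, -0.0877, 0.2219]
ee_rot: [[-0.988, 0.154, 0.0], [0.154, 0.988, 0.0], [-0.0, 0.0, -1.0]]
contact_force: [1.3, -0.3, 0.0]
finger_gap: 0.603
grasp_force: 0.0
```

Run:
```python
from h import *
i=bot.camera("top");cv2.imwrite("pics/top2.png",i)
go(.4563,.2588,.10,11.9)
a=cv2.resize(i[175:290,355:440],None,fx=5.2,fy=5.2,interpolation=cv2.INTER_CUBIC)
cv2.imwrite("pics/v2.png",cv2.convertScaleAbs(a,alpha=1.4,beta=15))
```

```text
t 8.73 [ 0.4687 -0.0794  0.2218] R20,R21 [0.    0.005] yaw -8.25 gap 0.600 F [0.1 5.2 0.7] 
 d [ 2.03 11.08  4.11] wz -4.03
```

View pics/v2.png

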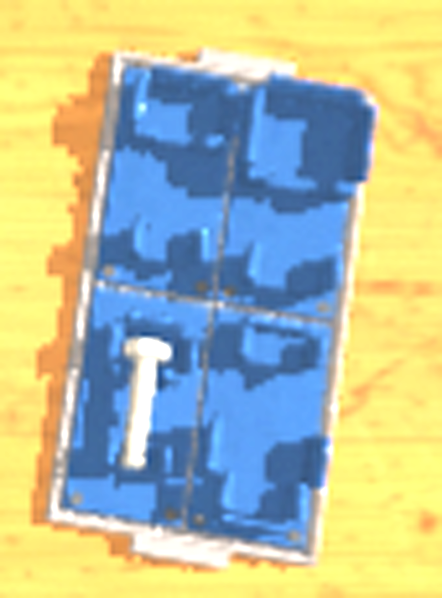

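{"api": "step_arm", "payload": {"moves": [[[0.2,1.1,0,0,0,0,0.4],[0.4,2.2,0,0,0,0,0.4],[0.6,3.4,0,0,0,0,0.4],[0.8,4.6,0,0,0,0,0.4],[1.0,5.8,0,0,0,0,0.4]]]}}

```text
time_s: 9.15
position: [0.4643, 0.0885, 0.2218]
ee_rot: [[-0.988, 0.154, -0.0], [0.154, 0.988, 0.0], [0.0, 0.0, -1.0]]
contact_force: [0.9, -0.6, -0.2]
finger_gap: 0.605
grasp_force: 0.0
```

{"api": "step_arm", "payload": {"moves": [[[0.25,1.2,0,0,0,-0.8,0.4],[0.5,2.4,0,0,0,-1.6,0.4],[0.75,3.6,0,0,0,-2.4,0.4],[1.0,4.7,0,0,0,-3.2,0.4],[1.0,5.6,0,0,0,-4.0,0.4]]]}}

```text
time_s: 9.57
position: [0.4593, 0.2608, 0.2218]
ee_rot: [[-0.98, -0.2, -0.001], [-0.2, 0.98, 0.001], [0.001, 0.001, -1.0]]
contact_force: [-0.3, -0.4, 0.5]
finger_gap: 0.603
grasp_force: 0.0
```

{"api": "step_arm", "payload": {"moves": [[[0,0,1,0,0,0,0.3],[0,0,2,0,0,0,0.3],[0,0,3,0,0,0,0.3],[0,0,4.0,0,0,0,0.3],[0,0,4.4,0,0,0,0.3]]]}}

```text
time_s: 9.98
position: [0.4588, 0.2561, 0.086]
ee_rot: [[-0.981, -0.194, -0.006], [-0.194, 0.981, -0.004], [0.006, -0.002, -1.0]]
contact_force: [0.1, -0.5, 1.6]
finger_gap: 0.705
grasp_force: 0.0
```

Run:
```python
from h import *
bot.camera("top");bot.camera("top");go(.4563,.2588,.015,11.9)
i=cv2.imread("pics/top2.png");px=blob(i,(370,235,390,270),'silver');c,a,s,w=axis("top",px,.024)
print(len(px),c,np.degrees(np.arctan2(a[1],a[0])),s.min(),s.max());print("grip",c+a*(s.max()+.0013-.035),c+a*(s.min()-.0013+.029))
```

```text
t 10.08 [0.4592 0.2564 0.0872] R20,R21 [ 0.006 -0.002] yaw 11.15 gap 0.702 F [ 0.3 -0.7 -1.1] 
 d [0.07 0.1  2.41] wz -0.15
128 [ 0.44593118 -0.27686207] -8.472806766692882 -0.03730973816031371 0.028752669499388463
grip [ 0.44103784 -0.27613313] [ 0.43642632 -0.27544617]
```

{"api": "step_arm", "payload": {"moves": [[[0.07,0.1,0.8,0,0,-0.15,0.3],[0.07,0.1,1.6,0,0,-0.15,0.3],[0.07,0.1,2.2,0,0,-0.15,0.3],[0.07,0.1,2.42,0,0,-0.15,0.3],[0.07,0.1,2.42,0,0,-0.15,0.3]]]}}

```text
time_s: 10.5
position: [0.4582, 0.2601, 0.0169]
ee_rot: [[-0.979, -0.206, -0.001], [-0.206, 0.979, -0.001], [0.001, -0.001, -1.0]]
contact_force: [-0.5, -0.3, 0.3]
finger_gap: 0.705
grasp_force: 0.0
```

{"api": "step_arm", "payload": {"moves": [[[0,0,0,0,0,0,0.3],[0,0,0,0,0,0,1],[0,0,0,0,0,0,1],[0,0,0,0,0,0,1],[0,0,0,0,0,0,1]]]}}

```text
time_s: 10.92
position: [0.4591, 0.2604, 0.0184]
ee_rot: [[-0.979, -0.206, 0.002], [-0.206, 0.979, 0.001], [-0.002, 0.0, -1.0]]
contact_force: [-0.6, -1.4, 6.7]
finger_gap: 0.18
grasp_force: 58.4
```

{"api": "step_arm", "payload": {"moves": [[[0,0,0,0,0,0,1],[0,0,0,0,0,0,1],[0,0,-0.3,0,0,0,1],[0,0,-1.0,0,0,0,1],[0,0,-1.7,0,0,0,1]]]}}

```text
time_s: 11.33
position: [0.4574, 0.2599, 0.0686]
ee_rot: [[-0.978, -0.206, -0.002], [-0.206, 0.978, -0.001], [0.002, -0.001, -1.0]]
contact_force: [0.4, 0.0, -1.6]
finger_gap: 0.183
grasp_force: 58.7
```

{"api": "step_arm", "payload": {"moves": [[[0,0,-1,0,0,0,1],[0,0,-2,0,0,0,1],[0,0,-3.1,0,0,0,1],[0,-0.3,-4.2,0,0,0,1],[0,-1.0,-5.0,0,0,0,1]]]}}

```text
time_s: 11.75
position: [0.464, 0.234, 0.2218]
ee_rot: [[-0.977, -0.212, 0.003], [-0.212, 0.977, 0.004], [-0.004, 0.003, -1.0]]
contact_force: [0.7, -0.0, -0.8]
finger_gap: 0.179
grasp_force: 58.7
```

{"api": "step_arm", "payload": {"moves": [[[0,-1.2,0,0,0,0,1],[0.1,-2.4,0,0,0,0,1],[0.1,-3.6,0,0,0,0,1],[0.2,-4.8,0,0,0,0,1],[0.2,-6.0,0,0,0,0,1]]]}}

```text
time_s: 12.17
position: [0.4948, 0.0519, 0.2187]
ee_rot: [[-0.978, -0.207, -0.0], [-0.207, 0.978, 0.0], [0.0, 0.0, -1.0]]
contact_force: [0.3, 0.4, -1.9]
finger_gap: 0.183
grasp_force: 58.8
```

{"api": "step_arm", "payload": {"moves": [[[0,-1.2,0,0,0,0,1],[0.1,-2.4,0,0,0,0,1],[0.1,-3.6,0,0,0,0,1],[0.2,-4.8,0,0,0,0,1],[0.2,-6.0,0,0,0,0,1]]]}}

```text
time_s: 12.58
position: [0.5261, -0.1253, 0.2187]
ee_rot: [[-0.978, -0.206, -0.001], [-0.206, 0.978, 0.001], [0.0, 0.001, -1.0]]
contact_force: [1.0, 0.7, -1.4]
finger_gap: 0.186
grasp_force: 58.8
```

{"api": "step_arm", "payload": {"moves": [[[0,-1.2,0,0,0,0.9,1],[0.1,-2.4,0,0,0,1.8,1],[0.1,-3.6,0,0,0,2.7,1],[0.2,-4.8,0,0,0,3.5,1],[0.2,-5.6,0.5,0,0,4.1,1]]]}}

```text
time_s: 13.0
position: [0.5565, -0.2945, 0.2064]
ee_rot: [[-0.988, 0.156, 0.005], [0.156, 0.988, -0.004], [-0.006, -0.003, -1.0]]
contact_force: [0.6, -0.6, -0.9]
finger_gap: 0.183
grasp_force: 58.7
```

{"api": "step_arm", "payload": {"moves": [[[0,0,0.7,0,0,0,1],[0,0,1.5,0,0,0,1],[0,0,2.4,0,0,0,1],[0,0,3.0,0,0,0,1],[0,0,3.0,0,0,0,1]]]}}

```text
time_s: 13.42
position: [0.5527, -0.2874, 0.1091]
ee_rot: [[-0.989, 0.149, -0.008], [0.149, 0.989, 0.004], [0.009, 0.003, -1.0]]
contact_force: [-1.3, 0.2, -1.2]
finger_gap: 0.18
grasp_force: 58.8
```

```bash
python3 -c "
from h import *
bot.camera('top');bot.camera('top');go(.5566,-.2948,.0365,-8.75)"
```

```text
t 13.52 [ 0.5556 -0.2891  0.1133] R20,R21 [0.001 0.001] yaw -8.59 gap 0.186 F [ 0.1 -0.6 -1.5] 
 d [-0.06 -0.19  2.56] wz 0.03
```

{"api": "step_arm", "payload": {"moves": [[[-0.02,-0.1,0.7,0,0,0,1],[-0.02,-0.13,1.4,0,0,0,1],[-0.02,-0.13,1.9,0,0,0,1],[-0.02,-0.13,1.9,0,0,0,1],[-0.02,-0.13,1.9,0,0,0,1]]]}}

```text
time_s: 13.93
position: [0.5565, -0.2935, 0.0576]
ee_rot: [[-0.989, 0.149, 0.001], [0.149, 0.989, -0.0], [-0.001, -0.0, -1.0]]
contact_force: [0.5, 0.2, -1.9]
finger_gap: 0.186
grasp_force: 58.8
```

```bash
python3 -c "
from h import *
bot.camera('top');go(.5566,-.2948,.0365,-8.75)"
```

```text
t 13.98 [ 0.5571 -0.2939  0.0582] R20,R21 [-0.003 -0.001] yaw -8.59 gap 0.185 F [-0.2 -0.2 -1.5] 
 d [ 0.01 -0.03  0.72] wz 0.03
```

{"api": "step_arm", "payload": {"moves": [[[0,-0.02,0.3,0,0,0,1],[0,-0.02,0.5,0,0,0,1],[0,-0.02,0.7,0,0,0,1],[0,-0.02,0.7,0,0,0,1],[0,-0.02,0.7,0,0,0,1]]]}}

```text
time_s: 14.4
position: [0.5567, -0.2946, 0.0359]
ee_rot: [[-0.989, 0.15, 0.002], [0.15, 0.989, -0.001], [-0.002, -0.001, -1.0]]
contact_force: [-0.2, -0.3, 2.2]
finger_gap: 0.184
grasp_force: 59.7
```

{"api": "step_arm", "payload": {"moves": [[[0,0,0,0,0,0,0.67],[0,0,0,0,0,0,0.67],[0,0,0,0,0,0,0.67],[0,0,-0.5,0,0,0,0.67],[0,0,-1.3,0,0,0,0.67]]]}}

```text
time_s: 14.82
position: [0.5536, -0.2926, 0.0719]
ee_rot: [[-0.989, 0.149, -0.006], [0.149, 0.989, 0.003], [0.006, 0.002, -1.0]]
contact_force: [0.4, 0.2, -0.1]
finger_gap: 0.329
grasp_force: 0.0
```

{"api": "step_arm", "payload": {"moves": [[[0,0,-1,0,0,0,0.4],[0,0,-2,0,0,0,0.3],[0,0,-3,0,0,0,0.2],[0.5,1,-3.5,0,0,0,0.2],[1.0,2,-3.5,0,0,0,0.2]]]}}

```text
time_s: 15.23
position: [0.5368, -0.2323, 0.1833]
ee_rot: [[-0.988, 0.154, 0.008], [0.154, 0.988, -0.003], [-0.008, -0.002, -1.0]]
contact_force: [0.7, 1.4, -0.5]
finger_gap: 0.8
grasp_force: 0.0
```

{"api": "step_arm", "payload": {"moves": [[[0.5,1,0,0,0,-0.4,0.2],[1.0,2,0,0,0,-0.8,0.2],[1.5,3,0,0,0,-1.2,0.2],[1.5,4,0,0,0,-1.3,0.2],[1.5,4,0,0,0,-1.3,0.2]]]}}

```text
time_s: 15.65
position: [0.5085, -0.0975, 0.1793]
ee_rot: [[-1.0, 0.027, -0.0], [0.027, 1.0, 0.004], [0.0, 0.004, -1.0]]
contact_force: [-0.2, -0.6, -0.1]
finger_gap: 0.802
grasp_force: 0.0
```

Run:
```python
from h import *
i=bot.camera("top");cv2.imwrite("pics/top3.png",i)
go(.4646,-.1010,.10,-2.1)
px=blob(i,(382,180,412,238),'black');c,a,s,w=axis("top",px,.029)
print(len(px),c,np.degrees(np.arctan2(a[1],a[0])),s.min(),s.max());print("grip",c+a*(s.max()+.0013-.047),c+a*(s.min()-.0013+.037))
a=cv2.resize(i[165:290,300:440],None,fx=4.7,fy=4.7,interpolation=cv2.INTER_CUBIC)
cv2.imwrite("pics/v3.png",cv2.convertScaleAbs(a,alpha=1.4,beta=15))
```

```text
t 15.70 [ 0.5086 -0.1009  0.1793] R20,R21 [-0.     0.002] yaw -1.72 gap 0.800 F [-0.2 -0.1  0.6] 
 d [ 1.47 -0.05  2.64] wz 0.08
249 [ 0.56341927 -0.29426479] -8.369928369780931 -0.048258886038856745 0.03889057176615491
grip [ 0.55668237 -0.29327358] [ 0.55099415 -0.29243667]
```

View pics/v3.png

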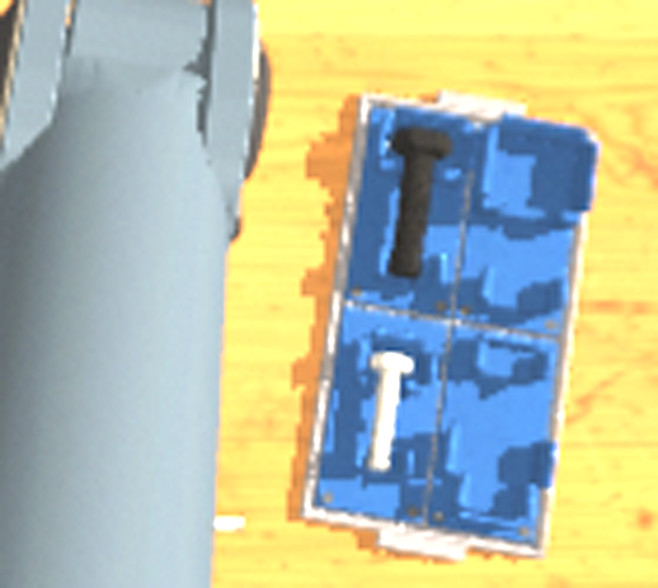

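{"api": "step_arm", "payload": {"moves": [[[0.5,0,0.8,0,0,0.06,0.2],[1.0,0,1.6,0,0,0.06,0.2],[1.47,0,2.6,0,0,0.06,0.2],[1.47,0,3.2,0,0,0.06,0.2],[1.47,0,3.2,0,0,0.06,0.2]]]}}

```text
time_s: 16.12
position: [0.4609, -0.1039, 0.0801]
ee_rot: [[-0.999, 0.044, -0.008], [0.044, 0.999, 0.0], [0.008, 0.0, -1.0]]
contact_force: [-0.3, -0.1, 0.2]
finger_gap: 0.799
grasp_force: 0.0
```

```bash
python3 -c "
from h import *
for k in range(4): bot.camera('top')
go(.4646,-.1010,.015,-2.1)"
```

```text
t 16.32 [ 0.4661 -0.1039  0.0845] R20,R21 [-0.003 -0.   ] yaw -2.44 gap 0.797 F [-0.5  1.  -0.4] 
 d [0.06 0.09 2.32] wz -0.07
```

{"api": "step_arm", "payload": {"moves": [[[0.04,0.09,0.8,0,0,-0.06,0.2],[0.04,0.09,1.6,0,0,-0.06,0.2],[0.04,0.09,2.1,0,0,-0.06,0.2],[0.04,0.09,2.3,0,0,-0.06,0.2],[0.04,0.09,2.33,0,0,-0.06,0.2]]]}}

```text
time_s: 16.73
position: [0.4639, -0.1005, 0.0133]
ee_rot: [[-0.999, 0.037, 0.0], [0.037, 0.999, -0.0], [-0.0, -0.0, -1.0]]
contact_force: [0.1, -0.2, -0.4]
finger_gap: 0.797
grasp_force: 0.0
```

{"api": "step_arm", "payload": {"moves": [[[0,0,0,0,0,0,0.2],[0,0,0,0,0,0,1],[0,0,0,0,0,0,1],[0,0,0,0,0,0,1],[0,0,0,0,0,0,1]]]}}

```text
time_s: 17.15
position: [0.4639, -0.101, 0.0144]
ee_rot: [[-0.999, 0.037, 0.002], [0.037, 0.999, -0.001], [-0.002, -0.001, -1.0]]
contact_force: [-1.3, -1.8, 6.4]
finger_gap: 0.287
grasp_force: 58.2
```

{"api": "step_arm", "payload": {"moves": [[[0,0,0,0,0,0,1],[0,0,0,0,0,0,1],[0,0,-0.2,0,0,0,1],[0,0,-0.6,0,0,0,1],[0,0,-1.1,0,0,0,1]]]}}

```text
time_s: 17.57
position: [0.4612, -0.0999, 0.0456]
ee_rot: [[-0.999, 0.036, -0.005], [0.036, 0.999, 0.001], [0.005, 0.001, -1.0]]
contact_force: [-0.7, 0.6, -6.4]
finger_gap: 0.292
grasp_force: 59.1
```

Run:
```python
from h import *
j=bot.camera('scene');go(.5356,-.3543,.22,-8.75)
c=proj("scene",[[.4646,-.101,.06]])[0].astype(int);print(c)
x,y=max(c[0]-60,0),max(c[1]-50,0)
cv2.imwrite("pics/v4.png",cv2.resize(j[y:y+100,x:x+130],None,fx=6,fy=6,interpolation=cv2.INTER_CUBIC))
```

```text
t 17.62 [ 0.4633 -0.1003  0.0484] R20,R21 [-0.001  0.   ] yaw -2.11 gap 0.293 F [ 0.9 -1.  -3.8] 
 d [-2.72 -8.37 -5.72] wz 1.33
[306 217]
```

View pics/v4.png

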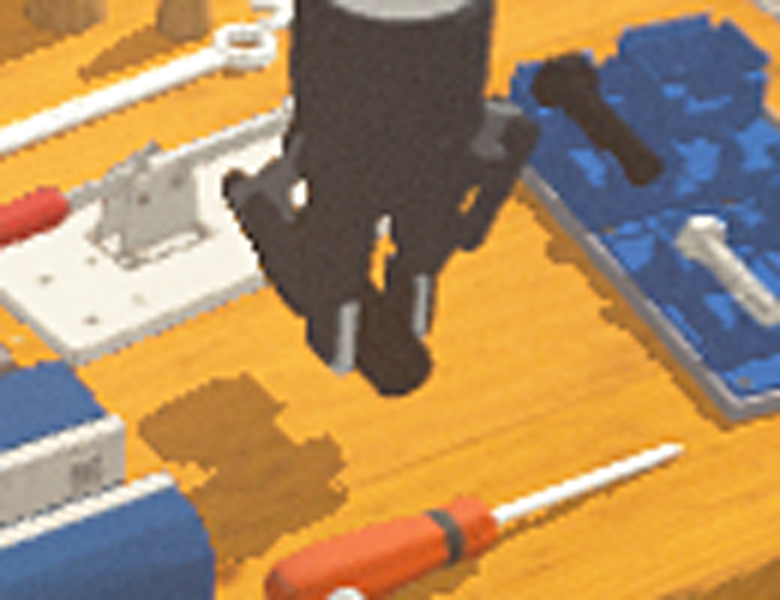

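Hexbolt_b is seated, with its head at (565,80) in its pocket. The silver bolt is seated too, and the cap screw hangs correctly between the pads with its tip low at (400,370). I'll carry it over.

{"api": "step_arm", "payload": {"moves": [[[0,0,-1,0,0,0,1],[0,0,-2,0,0,0,1],[0,0,-3,0,0,0,1],[-0.2,-0.5,-4,0,0,0,1],[-0.5,-1.3,-5,0,0,0,1]]]}}

```text
time_s: 18.03
position: [0.475, -0.1369, 0.1965]
ee_rot: [[-1.0, 0.031, -0.004], [0.031, 1.0, 0.003], [0.004, 0.003, -1.0]]
contact_force: [1.6, -0.7, -7.1]
finger_gap: 0.293
grasp_force: 60.2
```

{"api": "step_arm", "payload": {"moves": [[[-0.3,-1,0,0,0,0.3,1],[-0.7,-2.1,0,0,0,0.6,1],[-1.1,-3.2,0,0,0,0.9,1],[-1.4,-4.3,0,0,0,1.2,1],[-1.8,-5.4,0,0,0,1.33,1]]]}}

```text
time_s: 18.45
position: [0.5235, -0.3044, 0.1948]
ee_rot: [[-0.988, 0.153, -0.004], [0.153, 0.988, 0.002], [0.004, 0.001, -1.0]]
contact_force: [0.6, 0.4, -5.7]
finger_gap: 0.292
grasp_force: 60.3
```

{"api": "step_arm", "payload": {"moves": [[[-0.2,-0.8,0,0,0,0,1],[-0.23,-1.6,0,0,0,0,1],[-0.23,-1.7,0.5,0,0,0,1],[-0.23,-1.7,1.2,0,0,0,1],[-0.23,-1.7,2.0,0,0,0,1]]]}}

```text
time_s: 18.87
position: [0.5232, -0.3557, 0.135]
ee_rot: [[-0.988, 0.154, -0.001], [0.154, 0.988, 0.0], [0.001, 0.0, -1.0]]
contact_force: [0.6, 0.5, -6.3]
finger_gap: 0.292
grasp_force: 60.3
```

```bash
python3 -c "
from h import *
for k in range(4): bot.camera('top')
go(.535,-.3542,.0335,-8.75)"
```

```text
t 19.07 [ 0.5232 -0.3544  0.1352] R20,R21 [0.003 0.001] yaw -8.73 gap 0.290 F [ 1.  -0.1 -6.2] 
 d [-0.4   0.06  3.39] wz 0.00
```

{"api": "step_arm", "payload": {"moves": [[[-0.2,0.03,0.8,0,0,0,1],[-0.4,0.06,1.6,0,0,0,1],[-0.4,0.06,2.3,0,0,0,1],[-0.4,0.06,2.5,0,0,0,1],[-0.4,0.06,2.5,0,0,0,1]]]}}

```text
time_s: 19.48
position: [0.5355, -0.3546, 0.0606]
ee_rot: [[-0.988, 0.152, -0.002], [0.152, 0.988, 0.001], [0.002, 0.001, -1.0]]
contact_force: [-0.2, 0.2, -5.9]
finger_gap: 0.289
grasp_force: 60.4
```

```bash
python3 -c "
from h import *
for k in range(3): bot.camera('top')
go(.535,-.3542,.0335,-8.75)"
```

```text
t 19.63 [ 0.5373 -0.3563  0.0636] R20,R21 [-0.004 -0.002] yaw -8.77 gap 0.293 F [ 0.5 -0.5 -6.5] 
 d [0.09 0.06 1.  ] wz -0.00
```

{"api": "step_arm", "payload": {"moves": [[[0.03,0.04,0.3,0,0,0,1],[0.03,0.04,0.6,0,0,0,1],[0.03,0.04,0.85,0,0,0,1],[0.03,0.04,0.9,0,0,0,1],[0.03,0.04,0.9,0,0,0,1]]]}}

```text
time_s: 20.05
position: [0.535, -0.3536, 0.0341]
ee_rot: [[-0.988, 0.152, -0.002], [0.152, 0.988, 0.001], [0.002, 0.001, -1.0]]
contact_force: [-1.5, 1.3, -2.3]
finger_gap: 0.288
grasp_force: 61.2
```

```bash
python3 -c "
from h import *
for k in range(3): bot.camera('top')
go(.535,-.3542,.0335,-8.75)"
```

```text
t 20.20 [ 0.5351 -0.3538  0.0343] R20,R21 [0.001 0.   ] yaw -8.76 gap 0.290 F [-1.2  0.9 -3.5] 
 d [ 0.   -0.01  0.03] wz -0.00
```

{"api": "step_arm", "payload": {"moves": [[[0,0,0,0,0,0,0.58],[0,0,0,0,0,0,0.56],[0,0,0,0,0,0,0.56],[0,0,-0.4,0,0,0,0.56],[0,0,-1.2,0,0,0,0.56]]]}}

```text
time_s: 20.62
position: [0.5341, -0.353, 0.0691]
ee_rot: [[-0.988, 0.152, -0.004], [0.152, 0.988, 0.002], [0.004, 0.002, -1.0]]
contact_force: [1.0, -0.3, 0.5]
finger_gap: 0.44
grasp_force: 0.0
```

{"api": "step_arm", "payload": {"moves": [[[0,0,-1,0,0,0,0.5],[0,0,-2,0,0,0,0.3],[0,0,-3,0,0,0,0.2],[0,0.5,-4,0,0,0,0.2],[0,1.5,-5,0,0,0,0.2]]]}}

```text
time_s: 21.03
position: [0.5409, -0.3143, 0.2232]
ee_rot: [[-0.987, 0.159, 0.002], [0.159, 0.987, -0.004], [-0.003, -0.004, -1.0]]
contact_force: [0.9, 0.2, 1.3]
finger_gap: 0.799
grasp_force: 0.0
```

{"api": "step_arm", "payload": {"moves": [[[0,1.2,0,0,0,0,0.2],[0,2.4,0,0,0,0,0.2],[0,3.6,0,0,0,0,0.2],[0,4.8,0,0,0,0,0.2],[0,6.0,0,0,0,0,0.2]]]}}

```text
time_s: 21.45
position: [0.57, -0.1306, 0.2216]
ee_rot: [[-0.988, 0.152, 0.003], [0.152, 0.988, -0.0], [-0.003, 0.0, -1.0]]
contact_force: [0.8, 0.6, 0.5]
finger_gap: 0.799
grasp_force: 0.0
```

Run:
```python
from h import *
bot.camera("top");i=bot.camera("top");cv2.imwrite("pics/top4.png",i)
go(.634,.1497,.22,6.15)
px=blob(i,(398,178,432,240),'black');c,a,s,w=axis("top",px,.034)
print(len(px),c,np.degrees(np.arctan2(a[1],a[0])),s.min(),s.max());print("grip",c+a*(s.max()+.0013-.059),c+a*(s.min()-.0013+.033))
a=cv2.resize(i[165:290,340:440],None,fx=4.7,fy=4.7,interpolation=cv2.INTER_CUBIC)
cv2.imwrite("pics/v5.png",cv2.convertScaleAbs(a,alpha=1.4,beta=15))
```

```text
t 21.55 [ 0.5714 -0.1238  0.2212] R20,R21 [-0.002  0.005] yaw -8.09 gap 0.795 F [ 0.8  0.5 -0.1] 
 d [-0.78  9.32  0.08] wz -2.85
439 [ 0.55793712 -0.35605951] -8.7411659511047 -0.05367200588329711 0.04323852227950015
grip [ 0.54364362 -0.35386178] [ 0.53622032 -0.3527204 ]
```

View pics/v5.png

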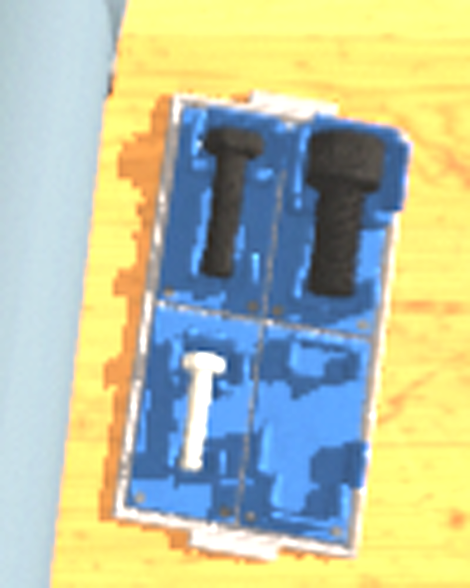

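{"api": "step_arm", "payload": {"moves": [[[0,1.2,0,0,0,0,0.2],[-0.1,2.4,0,0,0,0,0.2],[-0.2,3.6,0,0,0,0,0.2],[-0.3,4.8,0,0,0,0,0.2],[-0.4,5.9,0,0,0,0,0.2]]]}}

```text
time_s: 21.97
position: [0.609, 0.0428, 0.2214]
ee_rot: [[-0.988, 0.152, 0.002], [0.152, 0.988, 0.001], [-0.002, 0.001, -1.0]]
contact_force: [-0.0, -0.3, 1.0]
finger_gap: 0.798
grasp_force: 0.0
```

{"api": "step_arm", "payload": {"moves": [[[-0.1,1.1,0,0,0,-0.8,0.2],[-0.2,2.1,0,0,0,-1.6,0.2],[-0.3,3.0,0.7,0,0,-2.4,0.2],[-0.4,3.6,1.6,0,0,-2.95,0.2],[-0.4,3.6,2.6,0,0,-2.95,0.2]]]}}

```text
time_s: 22.38
position: [0.6387, 0.1523, 0.1437]
ee_rot: [[-0.994, -0.113, 0.006], [-0.113, 0.994, 0.005], [-0.007, 0.004, -1.0]]
contact_force: [-0.1, 0.9, 0.3]
finger_gap: 0.797
grasp_force: 0.0
```

{"api": "step_arm", "payload": {"moves": [[[0,0,0.7,0,0,0,0.2],[0,0,1.3,0,0,0,0.2],[0,0,1.9,0,0,0,0.2],[0,0,1.9,0,0,0,0.2],[0,0,1.9,0,0,0,0.2]]]}}

```text
time_s: 22.8
position: [0.6368, 0.1454, 0.0851]
ee_rot: [[-0.995, -0.104, -0.0], [-0.104, 0.995, -0.0], [0.0, -0.0, -1.0]]
contact_force: [-0.3, 0.2, 0.0]
finger_gap: 0.8
grasp_force: 0.0
```

```bash
python3 -c "
from h import *
for k in range(3): bot.camera('top')
go(.634,.1497,.014,6.15)"
```

```text
t 22.95 [0.638  0.146  0.0869] R20,R21 [-0.003  0.001] yaw 5.98 gap 0.801 F [ 0.  -0.3  0.5] 
 d [0.13 0.13 2.43] wz -0.03
```

{"api": "step_arm", "payload": {"moves": [[[0.1,0.13,0.8,0,0,-0.03,0.2],[0.1,0.13,1.6,0,0,-0.03,0.2],[0.1,0.13,2.2,0,0,-0.03,0.2],[0.1,0.13,2.4,0,0,-0.03,0.2],[0.1,0.13,2.4,0,0,-0.03,0.2]]]}}

```text
time_s: 23.37
position: [0.6329, 0.1493, 0.0124]
ee_rot: [[-0.994, -0.107, -0.001], [-0.107, 0.994, -0.0], [0.001, -0.0, -1.0]]
contact_force: [0.6, -0.3, 0.6]
finger_gap: 0.798
grasp_force: 0.0
```

{"api": "step_arm", "payload": {"moves": [[[0,0,0,0,0,0,0.2],[0,0,0,0,0,0,1],[0,0,0,0,0,0,1],[0,0,0,0,0,0,1],[0,0,0,0,0,0,1]]]}}

```text
time_s: 23.78
position: [0.6338, 0.1495, 0.0138]
ee_rot: [[-0.994, -0.107, 0.001], [-0.107, 0.994, 0.0], [-0.001, 0.0, -1.0]]
contact_force: [-1.8, -1.3, 10.8]
finger_gap: 0.239
grasp_force: 34.1
```

{"api": "step_arm", "payload": {"moves": [[[0,0,0,0,0,0,1],[0,0,0,0,0,0,1],[0,0,-0.2,0,0,0,1],[0,0,-0.6,0,0,0,1],[0,0,-1.1,0,0,0,1]]]}}

```text
time_s: 24.2
position: [0.6318, 0.1493, 0.0451]
ee_rot: [[-0.994, -0.107, -0.004], [-0.107, 0.994, -0.001], [0.004, -0.0, -1.0]]
contact_force: [0.4, -0.2, -3.1]
finger_gap: 0.227
grasp_force: 58.7
```

```bash
python3 -c "
from h import *
for k in range(2): bot.camera('top')
go(.4463,-.3405,.22,-8.75)"
```

```text
t 24.30 [0.6349 0.15   0.0484] R20,R21 [-0.005  0.001] yaw 6.15 gap 0.226 F [ 1.3  0.3 -3. ] 
 d [  7.98 -15.58  -5.77] wz 2.98
```

{"api": "step_arm", "payload": {"moves": [[[0,0,-1,0,0,0,1],[0,0,-2,0,0,0,1],[0,0,-3,0,0,0,1],[0.1,-0.3,-4.2,0,0,0,1],[0.4,-0.9,-5.2,0,0,0,1]]]}}

```text
time_s: 24.72
position: [0.6244, 0.1247, 0.2034]
ee_rot: [[-0.994, -0.112, 0.001], [-0.112, 0.994, 0.003], [-0.002, 0.002, -1.0]]
contact_force: [1.3, 1.2, -2.8]
finger_gap: 0.233
grasp_force: 59.3
```

{"api": "step_arm", "payload": {"moves": [[[0.5,-1.0,0,0,0,0,1],[1.0,-2.1,0,0,0,0,1],[1.6,-3.2,0,0,0,0,1],[2.2,-4.3,0,0,0,0,1],[2.8,-5.4,0,0,0,0,1]]]}}

```text
time_s: 25.13
position: [0.5565, -0.0501, 0.2013]
ee_rot: [[-0.994, -0.107, -0.001], [-0.107, 0.994, 0.0], [0.001, 0.0, -1.0]]
contact_force: [2.2, -1.2, -2.8]
finger_gap: 0.227
grasp_force: 59.4
```

{"api": "step_arm", "payload": {"moves": [[[0.5,-1.0,0,0,0,0,1],[1.0,-2.1,0,0,0,0,1],[1.6,-3.2,0,0,0,0,1],[2.2,-4.3,0,0,0,0,1],[2.8,-5.4,0,0,0,0,1]]]}}

```text
time_s: 25.55
position: [0.4905, -0.22, 0.2014]
ee_rot: [[-0.994, -0.107, -0.001], [-0.107, 0.994, 0.0], [0.001, 0.001, -1.0]]
contact_force: [-0.4, 0.5, -3.3]
finger_gap: 0.23
grasp_force: 59.4
```

{"api": "step_arm", "payload": {"moves": [[[0.5,-1.0,0,0,0,0.6,1],[1.0,-2.0,0,0,0,1.2,1],[1.5,-3.0,0.3,0,0,1.8,1],[1.98,-3.88,0.8,0,0,2.4,1],[1.98,-3.88,1.5,0,0,3.0,1]]]}}

```text
time_s: 25.97
position: [0.4418, -0.349, 0.1579]
ee_rot: [[-0.986, 0.167, 0.001], [0.167, 0.986, -0.007], [-0.003, -0.007, -1.0]]
contact_force: [-0.4, -0.9, -3.1]
finger_gap: 0.229
grasp_force: 59.4
```

```bash
python3 -c "
from h import *
for k in range(4): bot.camera('top')
go(.4463,-.3405,.032,-8.75)"
```

```text
t 26.17 [ 0.4454 -0.3398  0.1564] R20,R21 [0.001 0.001] yaw -8.73 gap 0.228 F [ 0.5  0.3 -2.8] 
 d [-0.04 -0.02  4.15] wz 0.00
```

{"api": "step_arm", "payload": {"moves": [[[0,0,1.0,0,0,0,1],[0,0,2.0,0,0,0,1],[0,0,2.8,0,0,0,1],[0,0,3.1,0,0,0,1],[0,0,3.1,0,0,0,1]]]}}

```text
time_s: 26.58
position: [0.4454, -0.3391, 0.0627]
ee_rot: [[-0.989, 0.151, -0.002], [0.151, 0.989, 0.002], [0.003, 0.002, -1.0]]
contact_force: [0.1, 0.8, -3.2]
finger_gap: 0.23
grasp_force: 59.4
```

```bash
python3 -c "
from h import *
for k in range(4): bot.camera('top')
go(.4463,-.3405,.032,-8.75)"
```

```text
t 26.78 [ 0.4468 -0.3416  0.0658] R20,R21 [-0.004 -0.001] yaw -8.81 gap 0.231 F [ 1.  -0.8 -3.4] 
 d [0.03 0.03 1.13] wz -0.01
```

{"api": "step_arm", "payload": {"moves": [[[0,0,0.3,0,0,0,1],[0,0,0.6,0,0,0,1],[0,0,0.85,0,0,0,1],[0,0,1.02,0,0,0,1],[0,0,1.02,0,0,0,1]]]}}

```text
time_s: 27.2
position: [0.4447, -0.34, 0.0324]
ee_rot: [[-0.988, 0.154, -0.002], [0.154, 0.988, 0.002], [0.002, 0.002, -1.0]]
contact_force: [-2.1, 1.6, 1.8]
finger_gap: 0.229
grasp_force: 59.9
```

```bash
python3 -c "
from h import *
for k in range(3): bot.camera('top')
go(.4463,-.3405,.032,-8.75)"
```

```text
t 27.35 [ 0.4452 -0.3407  0.0328] R20,R21 [0. 0.] yaw -8.85 gap 0.229 F [-0.9  0.9 -2.3] 
 d [-0.04  0.01  0.03] wz -0.02
```

Now I release, retreat and move to where both cameras see the tray.

{"api": "step_arm", "payload": {"moves": [[[0,0,0,0,0,0,0.62],[0,0,0,0,0,0,0.62],[0,0,0,0,0,0,0.62],[0,0,-0.4,0,0,0,0.62],[0,0,-1.2,0,0,0,0.62]]]}}

```text
time_s: 27.77
position: [0.4438, -0.3398, 0.068]
ee_rot: [[-0.988, 0.154, -0.004], [0.154, 0.988, 0.003], [0.005, 0.002, -1.0]]
contact_force: [0.3, -0.1, 1.1]
finger_gap: 0.381
grasp_force: 0.0
```

{"api": "step_arm", "payload": {"moves": [[[0,0,-1,0,0,0,0.5],[0,0,-2,0,0,0,0.4],[0,0,-3,0,0,0,0.4],[0.1,-0.5,-4,0,0,0,0.4],[0.4,-1.4,-4.5,0,0,0,0.4]]]}}

```text
time_s: 28.18
position: [0.4307, -0.379, 0.2093]
ee_rot: [[-0.989, 0.147, 0.007], [0.147, 0.989, -0.002], [-0.007, -0.001, -1.0]]
contact_force: [1.0, -1.0, -0.4]
finger_gap: 0.601
grasp_force: 0.0
```

{"api": "step_arm", "payload": {"moves": [[[0.4,-1,0,0,0,0,0.4],[0.8,-2,0,0,0,0,0.4],[1.2,-3,0,0,0,0,0.4],[1.5,-4,0,0,0,0,0.4],[1.5,-4,0,0,0,0,0.4]]]}}

```text
time_s: 28.6
position: [0.3585, -0.4988, 0.206]
ee_rot: [[-0.986, 0.164, -0.001], [0.164, 0.986, -0.006], [0.0, -0.006, -1.0]]
contact_force: [-0.3, -0.5, 0.2]
finger_gap: 0.602
grasp_force: 0.0
```

Run:
```python
from h import *
bot.camera("top");i=bot.camera("top");cv2.imwrite("pics/top5.png",i);j=bot.camera("scene");cv2.imwrite("pics/scene5.png",j)
go(.4463,-.3405,.2,-8.75)
f=lambda m,h:cv2.convertScaleAbs(cv2.resize(m,(int(m.shape[1]*h/m.shape[0]),h),interpolation=cv2.INTER_CUBIC),alpha=1.4,beta=20)
h=np.hstack([f(j[150:241,318:416],420),f(i[180:290,360:435],420)])
print(h.shape);cv2.imwrite("pics/v6.png",h[:,:800])
px=blob(i,(372,230,420,280),'black')
c,a,s,w=axis("top",px,.030);print(len(px),c,np.degrees(np.arctan2(a[1],a[0])),s.min(),s.max());print("grip",c+a*(s.max()+.0013-.030),c+a*(s.min()-.0013+.058))
```

```text
t 28.75 [ 0.3641 -0.492   0.2048] R20,R21 [-0.001  0.   ] yaw -8.88 gap 0.601 F [-0.1  0.9  0.4] 
 d [-1.93  5.41  0.16] wz -0.03
(420, 738, 3)
136 [ 0.45389999 -0.3409961 ] -9.912374469201113 -0.023344282912410027 0.02367035905353216
grip [ 0.44894543 -0.34013029] [ 0.48675778 -0.34673802]
```

View pics/v6.png

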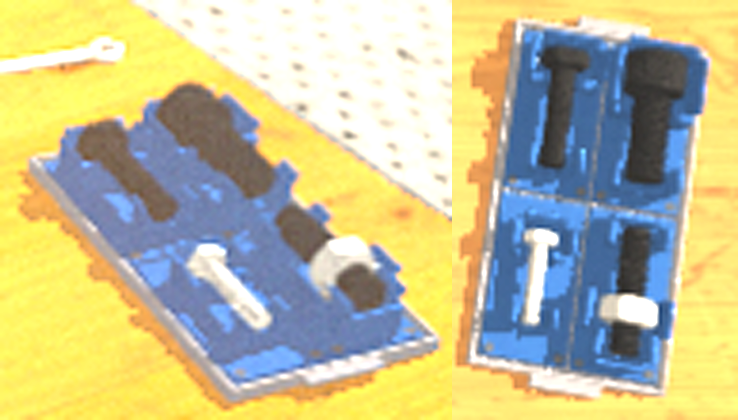

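All four parts lie in their cradles with heads or nut in the pockets. As a last check I compare the shaft mid-lines in the scene view with the seated axis height, since that view is sensitive to height.

Run:
```python
from h import *
A=np.array([np.cos(np.radians(-8.75)),np.sin(np.radians(-8.75))])
S=dict(a=((.4389,-.2763),.024,6.,'s',(-.022,-.01,0,.01,.02)),b=((.5540,-.2935),.029,9.,'k',(-.03,-.015,0,.015,.027)),cap=((.5360,-.3535),.034,13.5,'k',(-.028,-.015,0,.012,.02)),stud=((.4460,-.3403),.030,11.,'k',(-.05,-.01,0,.01,.024)))
for n in("scene","top"):
    img=cv2.imread(f"pics/{n}5.png");hsv=cv2.cvtColor(img,cv2.COLOR_BGR2HSV)
    for k,(g,z,r,col,st) in S.items():
        out=[]
        for s in st:
            X=np.r_[np.array(g)+s*A,z];p=proj(n,[X])[0];d=proj(n,[X+np.r_[A*.01,0]])[0]-p;d/=np.linalg.norm(d)
            q=np.array([-d[1],d[0]]);up=(proj(n,[X+[0,0,.01]])[0]-p)@q/10
            t=np.arange(-9,9.01,.25);P=(p+t[:,None]*q).astype(np.float32)
            v=cv2.remap(hsv,P[None,:,0],P[None,:,1],cv2.INTER_LINEAR)[0].astype(int)
            m=(v[:,1]<110)&((v[:,2]>110) if col=='s' else (v[:,2]<90))
            if m.any(): out.append("%.1f/w%.1f"%(t[m].mean(),m.sum()*.25))
            else: out.append("-")
        print(n,k,"px per mm up %.2f"%up,out)
```

```text
scene a px per mm up 0.25 ['-1.7/w10.8', '1.1/w8.0', '-0.6/w10.0', '0.4/w11.0', '-0.6/w13.8']
scene b px per mm up 0.24 ['0.8/w6.8', '1.4/w5.0', '0.8/w5.5', '0.6/w5.5', '1.5/w7.0']
scene cap px per mm up 0.25 ['1.1/w9.0', '1.2/w7.8', '1.4/w9.0', '1.0/w9.8', '1.0/w10.8']
scene stud px per mm up 0.26 ['1.4/w8.5', '-', '0.6/w8.0', '0.9/w8.5', '0.6/w8.0']
top a px per mm up 0.07 ['0.0/w4.2', '-0.1/w5.0', '-0.2/w4.8', '-0.2/w5.2', '-0.2/w4.2']
top b px per mm up 0.07 ['-0.4/w6.5', '-0.4/w6.0', '-0.1/w6.5', '-0.4/w7.0', '-0.4/w6.5']
top cap px per mm up 0.09 ['-0.1/w9.5', '-0.4/w9.5', '-0.2/w9.2', '-0.1/w10.0', '-0.4/w10.0']
top stud px per mm up 0.09 ['0.4/w8.0', '-0.1/w7.0', '-0.1/w7.0', '-0.2/w7.2', '0.0/w7.2']
```

```bash
python3 -c "
from workcell import bot
print(bot.job_done())"
```

```text
the job is handed in; nothing more can be done
None
```

The job is handed in: the two hex bolts, the cap screw and the stud with its nut each lie in their own cradle with the head or nut in its pocket, the arm is clear of everything, and the brass nut and other items were not touched; the final camera check showed all four level and centred, but it read about 1 px high on most shafts (within the calibration error), so fully home rests on that and the contact felt when lowering.

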